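Set out the bench for a weighing

TASK

Set out the bench for the next weighing: stand the white porcelain crucible in the middle of the small balance's pan and put its lid squarely on it, knob up. In the three-part grey tray stand the stoppered conical flask in the middle compartment, between the white jar in the left compartment and the larger brown bottle in the right one (left and right as the robot sees them), all upright and flat on the tray's floor. Set things down rather than dropping them, and leave the small brown bottle, the beaker and the wash bottle where they stand.

Things in the scene. Friction and masses are not known exactly. Their poses are not given: they have to be found in the camera images.
- crucible: White porcelain crucible, a loose open cup standing upright: 50 mm tall, outer diameter 42 mm at the foot, 56 mm at 20 mm height, 60 mm at the rim, wall 4 mm, 0.09 kg. Origin at the centre of its underside, z up.
- lid: White porcelain crucible lid, loose, lying knob up on the bench: a flat disc 66 mm across and 5 mm thick with an upright round knob 18 mm across and 22 mm tall in its middle (27 mm tall in all), 0.04 kg. Origin at the centre of the disc's underside, z up. On the crucible the underside lies on the rim, 50 mm above the crucible's origin.
- jar: Plain white plastic jar with white screw cap, loose, upright: diameter 54 mm, straight-sided from 5 to 41 mm height, then a narrower neck and a cap 48 mm across from 59 to 75 mm height (75 mm tall in all), no label, 0.12 kg. Origin at the centre of its underside, z up.
- flask: Conical glass flask with a dark rubber stopper, loose, upright: base 64 mm across, narrowing to a straight neck 28 mm across between 68 and 106 mm height, lip 34 mm across from 108 to 112 mm, stopper top at 126 mm, 0.12 kg. Origin at the centre of its underside, z up.
- bottle: The larger of the two brown bottles with blue cap and paper label, loose, upright: diameter 58 mm, straight-sided from 5 to 59 mm height, then sloping in to a cap 27 mm across from 88 to 104 mm height (104 mm tall in all), 0.22 kg. Origin at the centre of its underside, z up.
- balance_pan (a point): Centre of the top face of the round steel pan (110 mm across, 56 mm above the bench) of the small white balance, which is fixed to the bench. Its housing is 170 mm deep (x) by 150 mm wide (y) and 42 mm high, its middle 25 mm in front of the pan's centre (towards -x); the display faces the robot. Axes are the balance's: z up, x away from the robot, y to the left.
- tray: Grey plastic tray fixed to the bench, 92 mm deep (x) by 268 mm wide (y), walls 20 mm high and 4 mm thick, the inner floor 4 mm above the bench. Two dividers across it, as high as the walls, make three compartments in a row along y, each about 84 mm square inside, their centres at y = +88 mm (left), 0 (middle) and -88 mm (right). Origin at the centre of its underside, z up, x away from the robot, y to the left.
- small_bottle: Bystander: the smaller brown bottle with blue cap and paper label, loose, diameter 40 mm, 80 mm tall, standing among the task's things; leave it. Origin at the centre of its underside, z up.
- beaker: Bystander: empty glass beaker, loose, 68 mm across and 90 mm tall, towards the left end of the bench; leave it. Origin at the centre of its underside, z up.
- wash_bottle: Bystander: clear wash bottle with red cap and bent spout, loose, 66 mm across, 195 mm tall to the top of the spout, towards the right end of the bench; leave it. Origin at the centre of its underside, z up.

How it is judged:
At the end, for the whole second after the job is handed in: Crucible upright on the pan, within 15 mm of its centre; lid flat on its rim, knob up, within 8 mm of its axis; jar, flask, larger bottle upright and flat on the floor of the left, middle, right compartment, within 20 mm of its centre each way; all released and at rest (horizontal distance between crucible and balance_pan below 0.015 m and z of crucible in the frame of balance_pan between -0.004 and 0.004 m and angle between each of crucible, lid, jar, flask, bottle's own z axis and vertical below 0.08 rad and horizontal distance between lid and crucible below 0.008 m and z of lid in the frame of crucible between 0.046 and 0.054 m and x of jar in the frame of tray between -0.02 and 0.02 m and y of jar in the frame of tray between 0.068 and 0.108 m and z of jar in the frame of tray between 0 and 0.008 m and x of flask in the frame of tray between -0.02 and 0.02 m and y of flask in the frame of tray between -0.02 and 0.02 m and z of flask in the frame of tray between 0 and 0.008 m and x of bottle in the frame of tray between -0.02 and 0.02 m and y of bottle in the frame of tray between -0.108 and -0.068 m and z of bottle in the frame of tray between 0 and 0.008 m and linear speed of each of crucible, lid, jar, flask, bottle below 0.03 m/s and contact force between the fingers and crucible below 0.1 N and contact force between the fingers and lid below 0.1 N and contact force between the fingers and jar below 0.1 N and contact force between the fingers and flask below 0.1 N and contact force between the fingers and bottle below 0.1 N); the robot touches nothing.
It fails at once if the small brown bottle, the beaker or the wash bottle is moved by more than 30 mm or knocked over (distance of any of small_bottle, beaker, wash_bottle from where it was at the start of the episode above 0.03 m or angle between any of small_bottle, beaker, wash_bottle's own z axis and vertical above 0.5 rad).
It fails at once if one of the things to be laid out is dropped or falls over (out of the fingers and faster than 0.7 m/s) ((contact force between the fingers and crucible below 0.05 N and linear speed of crucible above 0.7 m/s) or (contact force between the fingers and lid below 0.05 N and linear speed of lid above 0.7 m/s) or (contact force between the fingers and jar below 0.05 N and linear speed of jar above 0.7 m/s) or (contact force between the fingers and flask below 0.05 N and linear speed of flask above 0.7 m/s) or (contact force between the fingers and bottle below 0.05 N and linear speed of bottle above 0.7 m/s)).
It also fails if it takes over 136 s, if anything falls off the work surface, if the arm or the gripper's body presses on something with over 40 N, if the wrist force passes 120 N, or if a joint passes its speed limit or range.

ROBOT

A 7-joint arm with a two-finger parallel gripper is mounted at the origin on the work surface. World frame = base frame: x ahead of the robot, y to its left, z up, the work surface at z = 0. Lengths are in m, angles in rad, forces in N, time in s.
With the tool pointing down it reaches from about 0.425 to 0.925 m from the base axis. Payload 6.8 kg.
Tool frame: the origin (TCP) lies midway between the tips of the shut fingers; the grasp point (between the pads) lies r.grip_point_offset behind it (r.grip_point_offset is the distance from the TCP to the grasp point, in m); z points along the fingers, y is the direction in which the jaws open and shut (so a half turn about z gives the same grasp; the last joint's range is limited). The gripper opens to 85 mm and grips with 20 to 120 N. Pads are 22 mm wide; open, the fingers measure 114 mm over their backs; the gripper's body (76 mm by 85 mm) begins 54 mm behind the grasp point. The pads swing forward as they close: fully open they stand 13 mm farther back than shut.
Start: joints at [-1.298, 0.477, 0.022, 1.555, -0.011, 1.109, -0.083], TCP at [0.251, 0.627, 0.231] pointing down, gripper open.
Joint ranges: [-2.96, 2.96], [-0.34, 2.1], [-1.41, 1.46], [0.24, 2.44], [-1.37, 4.51], [0.17, 1.92], [-2.96, 2.96]. Speed limits (rad/s): [2.39, 2.39, 3.14, 3.14, 3.14, 3.14, 3.14].

INTERFACE

Orientations are given as a rotation vector (axis times angle).
In Python, from bench import r gives the robot as it stands. The module is installed in compiled form; this text tells all that it offers.
- The arm moves only by the tool play_rows, never from a script. Its argument "deltas" is a list of rows, each a list of 3 entries, a list of its own where there are three numbers: the finger opening in mm, from 0 to 85.4, then the shift along the tool's x, y, z in mm, then the turn, a rotation vector about the tool's x, y, z in rad. A call has 1 to 8 rows; each row is the pose to reach, as a shift and turn from the pose measured when the call began, along the tool's axes at that moment; what a row does not reach only later rows make up. A row lasts 1/8 s, in which the tool goes at most 62.5 mm and 10.7 degrees, less where a joint would pass 70% of its speed; a pose out of reach is approached as far as the arm can. A call with a gripper value outside its range is refused whole. The fingers move at their own pace and stop on an object; "squeeze" is the grip in N (left out, the last holds). Time passes only in rows, so rows that repeat a pose let the fingers close. It gives the time, the measured TCP pose, the force and the opening at its end, in the units of the state.
- r.get_obs(): the state, without advancing time (a new reading comes with each control period).
- r.grab_frame(name): name is "side" or "top"; returns (picture, depth): 420x560x3 uint8, red, green, blue; 420x560 float32, m along the optical axis (not along the pixel's ray), 0 where there is no reading.
- r.camera_model(name): a dict with "mtx" (3x3 intrinsics, pixels), "rvec" (rotation vector, rad) and "tvec" (3), from world to camera coordinates, as OpenCV has them. Camera axes: x right, y down, z forward; pixel columns grow to the right and rows downward; lengths in m; the calibration is good to about 2 mm. A picture is of the moment at which its call begins. camera_model takes no time and is no camera call.
- r.hand_in(): hands the job in, once; it reports no verdict.
The state is a dict: "clock": time; "joints": joint angles; "qvel": joint speeds; "tau": joint torques, N m; "tcp_pos": TCP position; "orientation": TCP orientation; "contact_force": force on the tool from outside, world axes, zero at the start; "moment": the same for the moment, N m; "grip_width": finger opening in m.
Only numpy, scipy, OpenCV 4.12 (cv2) and the standard library are available. Lean on these libraries where they do the work, as an engineer would, in place of code of your own. Each camera call takes 0.05 s, during which the arm holds its last target. There are 200 camera calls.

## Working session

There is one attempt and no reset: what is moved stays moved. The work goes in short steps, Python scripts to look and compute and a tool call to move; the robot and the scene stay as the last step left them, time stands still between calls to the robot, and variables do not carry over. Pictures are saved under pics/ and viewed, about 12 in all and at most 16, crops included, and the job is handed in when it is done.

Besides the shell and the picture viewer there is one more tool, called after "Call:" by a JSON object that holds its "fn" and its "kwargs", one argument or row to a line. play_rows: Moves the arm, as the interface text tells. Its arguments: {"type":"object","properties":{"deltas":{"type":"array"},"squeeze":{"type":"number"}},"required":["deltas"]}

```bash
mkdir -p pics; python3 - <<'E'
from bench import r
import cv2,numpy as np
print(r.get_obs(), r.grip_point_offset)
for n in("top","side"):
    p,d=r.grab_frame(n); cv2.imwrite(f"pics/{n}0.png",cv2.cvtColor(p,cv2.COLOR_RGB2BGR)); np.save(n+"0.npy",d)
    m=r.camera_model(n); R=cv2.Rodrigues(np.array(m["rvec"],float))[0]; print(n,m["mtx"],R,-R.T@np.array(m["tvec"]).ravel())
E
```

```text
{'clock': 0.0, 'joints': array([-1.29809873,  0.47779982,  0.02233236,  1.55644508, -0.01152634,
        1.10928493, -0.08311254]), 'qvel': array([ 1.90625534e-03,  1.83103700e-03, -3.81648888e-04, -1.46077566e-04,
        7.61171949e-05, -4.02537135e-04,  3.05657076e-04]), 'tau': array([ 1.55887506e-04, -5.96440387e+01,  1.60799559e+00, -2.81205332e+01,
        1.24659602e-02,  9.08368849e-03,  2.68629556e-06]), 'tcp_pos': array([0.25065548, 0.62610446, 0.23032843]), 'orientation': array([-5.94496984e-01, -3.08458839e+00,  2.81785401e-03]), 'contact_force': array([ 0.247802  ,  0.18835671, -0.76993756]), 'moment': array([-0.00140673, -0.01201725, -0.01388995]), 'grip_width': 0.08543261685548785} 0.0187
top [[519.38685132   0.         278.87835841]
 [  0.         519.38685132 216.32795818]
 [  0.           0.           1.        ]] [[-0.00347314 -0.99988544 -0.01473229]
 [-0.99557426  0.004841   -0.09385339]
 [ 0.09391396  0.01434113 -0.99547702]] [ 0.37215037 -0.00777117  1.52669382]
side [[499.83115289   0.         278.44153714]
 [  0.         499.83115289 206.46380096]
 [  0.           0.           1.        ]] [[-0.98721352 -0.15804456  0.02076983]
 [-0.1227363   0.67050759 -0.73167983]
 [ 0.10171169 -0.72487343 -0.68133196]] [0.35567824 1.24691198 1.20969105]
```

View pics/top0.png

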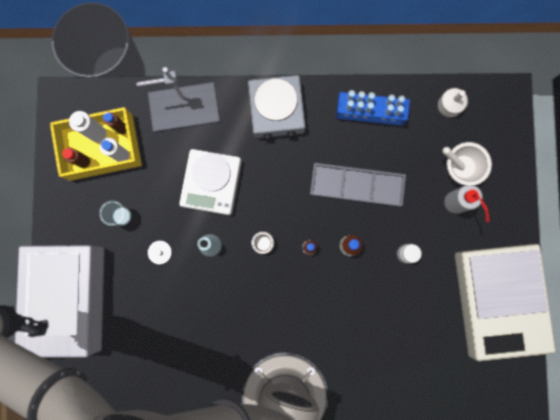

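View pics/side0.png

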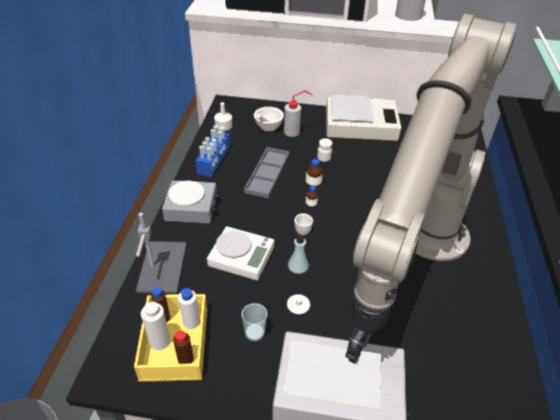

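```bash
cat > h.py <<'E'
import cv2,numpy as np
from bench import r
def cam(n):
    m=r.camera_model(n); R=cv2.Rodrigues(np.array(m["rvec"],float))[0]; t=np.array(m["tvec"],float).ravel()
    return np.array(m["mtx"]),R,t
def cast(n,uv,z):
    K,R,t=cam(n); c=-R.T@t; d=R.T@np.linalg.inv(K)@np.array([uv[0],uv[1],1.]); return (c+d*(z-c[2])/d[2])
def pts(n,dep):
    K,R,t=cam(n); v,u=np.mgrid[:420,:560]; q=np.stack([(u-K[0,2])/K[0,0]*dep,(v-K[1,2])/K[1,1]*dep,dep],-1)
    P=(q-t)@R; P[dep==0]=np.nan; return P
def proj(n,p):
    K,R,t=cam(n); q=K@(R@np.array(p,float)+t); return q[:2]/q[2]
E
python3 - <<'E'
from h import *
im=cv2.imread("pics/top0.png"); d=np.load("top0.npy"); P=pts("top",d)
hsv=cv2.cvtColor(im,cv2.COLOR_BGR2HSV); g=im.max(2)
white=((hsv[...,1]<60)&(g>110)).astype(np.uint8)
blue=((hsv[...,0]>95)&(hsv[...,0]<130)&(hsv[...,1]>120)&(g>60)).astype(np.uint8)
def blob(mask,c,w,z,name):
    x,y=c; m=np.zeros_like(mask); m[y-w:y+w,x-w:x+w]=mask[y-w:y+w,x-w:x+w]
    cs=cv2.findContours(m,cv2.RETR_EXTERNAL,cv2.CHAIN_APPROX_NONE)[0]; k=max(cs,key=cv2.contourArea)
    (a,b),rad=cv2.minEnclosingCircle(k); M=cv2.moments(k); cc=(M['m10']/M['m00'],M['m01']/M['m00'])
    zz=P[y-w:y+w,x-w:x+w,2]
    print(name,"circ",np.round((a,b,rad),1),"cent",np.round(cc,1),"world",np.round(cast("top",cc,z)[:2],4),"rad mm",round(rad*(1.527-z)/.519,1),"zmax",np.nanmax(zz).round(3))
    s=P[y-w:y+w,x-w:x+w].reshape(-1,3); s=s[s[:,2]>z-.012]; print("   depth top pts",len(s),np.nanmean(s,0).round(4),np.nanmin(s,0).round(3),np.nanmax(s,0).round(3))
blob(white,(160,252),20,.005,"lid")
blob(white,(263,243),16,.05,"cruc")
blob(white,(409,254),18,.075,"jar")
blob(blue,(351,246),14,.104,"bottle")
blob(blue,(309,248),12,.08,"small")
blob(white,(209,245),16,.126,"flask")
blob(white,(211,172),22,.056,"pan")
m=((g>55)).astype(np.uint8); m[:, :305]=0; m[:,412:]=0; m[:160]=0; m[210:]=0
k=max(cv2.findContours(m,cv2.RETR_EXTERNAL,cv2.CHAIN_APPROX_NONE)[0],key=cv2.contourArea)
bx=cv2.minAreaRect(k); co=np.array([cast("top",p,.02)[:2] for p in cv2.boxPoints(bx)]); print("tray",bx,co.round(4).tolist(),co.mean(0))
c=np.hstack([cv2.resize(im[y:y+66,x:x+66],(396,396),interpolation=cv2.INTER_CUBIC) for x,y in((178,212),(180,148))]); cv2.imwrite("pics/c1.png",c)
R=cv2.Rodrigues(r.get_obs()["orientation"])[0]; print(R.round(3))
E
```

```text
lid circ [159.1 252.1  12.6] cent [159.1 252. ] world [0.4124 0.3661] rad mm 36.9 zmax 0.033
   depth top pts 1541 [0.4137 0.3656 0.0009] [ 0.357  0.307 -0.007] [0.472 0.426 0.033]
cruc circ [262.2 242.3  11.5] cent [262.1 242.3] world [0.4374 0.0614] rad mm 32.7 zmax 0.055
   depth top pts 100 [0.4389 0.0635 0.0474] [0.41  0.033 0.038] [0.464 0.09  0.055]
jar circ [409.5 253.   11.9] cent [409.5 253.1] world [ 0.4047 -0.3495] rad mm 33.3 zmax 0.081
   depth top pts 245 [ 0.4046 -0.3537  0.0736] [ 0.383 -0.379  0.064] [ 0.427 -0.331  0.081]
bottle circ [353.8 244.1   5.3] cent [353.7 244.3] world [ 0.4287 -0.1915] rad mm 14.4 zmax 0.111
   depth top pts 78 [ 0.4284 -0.19    0.1027] [ 0.416 -0.203  0.095] [ 0.44  -0.178  0.111]
small circ [310.5 246.7   3.7] cent [310.5 246.7] world [ 0.4233 -0.0746] rad mm 10.4 zmax 0.084
   depth top pts 40 [ 0.4232 -0.073   0.0782] [ 0.414 -0.082  0.073] [ 0.431 -0.065  0.084]
flask circ [207.  243.7  10.4] cent [205.1 243.5] world [0.4316 0.212 ] rad mm 28.0 zmax 0.134
   depth top pts 75 [0.4323 0.2176 0.123 ] [0.417 0.203 0.114] [0.447 0.233 0.134]
pan circ [210.5 171.5  30.4] cent [210.  172.4] world [0.6386 0.2109] rad mm 86.2 zmax 0.066
   depth top pts 1227 [0.6393 0.2112 0.054 ] [0.579 0.148 0.044] [0.707 0.274 0.066]
tray ((354.6336975097656, 181.6633758544922), (103.08585357666016, 41.791561126708984), 5.710593223571777) [[0.5697, -0.0517], [0.6931, -0.0649], [0.6606, -0.365], [0.5381, -0.3496]] [ 0.61536687 -0.20778243]
[[-0.928  0.372 -0.   ]
 [ 0.372  0.928 -0.002]
 [-0.    -0.002 -1.   ]]
```

View pics/c1.png

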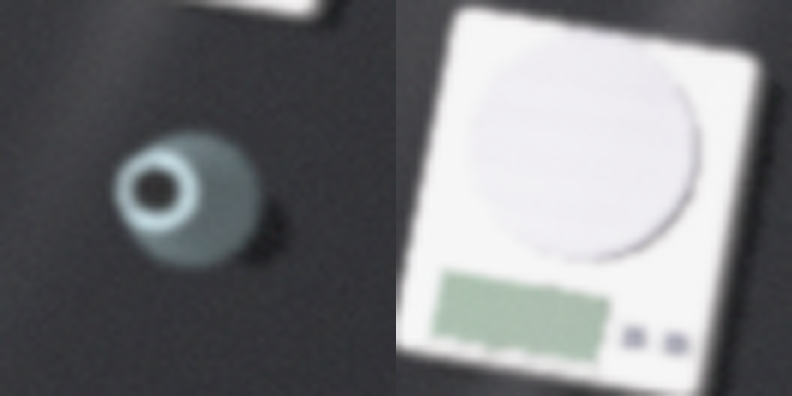

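The crop shows the stopper at about (204.2, 243.3) and the pan circle at about (211.3, 172.3) in the top image. The tray mask came out too large, so I'll redo that one.

```bash
python3 - <<'E'
from h import *
im=cv2.imread("pics/top0.png"); P=pts("top",np.load("top0.npy"))
print("flask",cast("top",(204.2,243.3),.126),"pan",cast("top",(211.3,172.3),.056),"jarcap d .405 -.355")
g=cv2.cvtColor(im,cv2.COLOR_BGR2GRAY)
print(g[150:222:2,340].tolist())
for th in (70,80,90):
    m=(g>th).astype(np.uint8); m[:, :305]=0; m[:,412:]=0; m[:160]=0; m[210:]=0
    k=max(cv2.findContours(cv2.morphologyEx(m,cv2.MORPH_CLOSE,np.ones((5,5),np.uint8)),cv2.RETR_EXTERNAL,cv2.CHAIN_APPROX_NONE)[0],key=cv2.contourArea)
    bx=cv2.minAreaRect(k); co=np.array([cast("top",p,.02)[:2] for p in cv2.boxPoints(bx)]); print(th,np.round(bx[0],1),np.round(bx[1],1),bx[2],co.mean(0).round(4),co.round(3).tolist())
# side check
im=cv2.imread("pics/side0.png")
for n,p in dict(lid=(.4124,.3661,.027),jar=(.405,-.353,.075),bottle=(.4287,-.1912,.104),cruc=(.438,.062,.05),flask=(.432,.2155,.126)).items(): print(n,proj("side",p).round(1))
cv2.imwrite("pics/c2.png",np.vstack([cv2.resize(im[130:325,240:345],(420,780),interpolation=cv2.INTER_CUBIC)])[:600]) 
cv2.imwrite("pics/c3.png",cv2.resize(cv2.imread("pics/top0.png")[155:215,300:420],(720,360),interpolation=cv2.INTER_CUBIC))
E
```

```text
flask [0.4320836  0.21443236 0.126     ] pan [0.63889122 0.20714326 0.056     ] jarcap d .405 -.355
[53, 50, 51, 53, 52, 50, 52, 57, 101, 103, 138, 150, 150, 150, 150, 149, 148, 146, 145, 144, 140, 139, 138, 137, 92, 48, 48, 48, 50, 48, 48, 49, 48, 47, 49, 48]
70 [357.6 184. ] [94.3 33.5] 7.305758953094482 [ 0.6084 -0.2164] [[0.578, -0.074], [0.676, -0.087], [0.639, -0.36], [0.541, -0.345]]
80 [357.5 184.1] [93.6 32.8] 7.35237979888916 [ 0.6081 -0.216 ] [[0.578, -0.074], [0.675, -0.088], [0.637, -0.358], [0.542, -0.344]]
90 [357.6 184.1] [92.8 32.2] 7.125016689300537 [ 0.6081 -0.2164] [[0.578, -0.076], [0.673, -0.089], [0.637, -0.357], [0.543, -0.343]]
lid [298.7 298.8]
jar [325.  142.3]
bottle [315.1 160.9]
cruc [303.1 219.7]
flask [300.2 237.2]
```

View pics/c3.png

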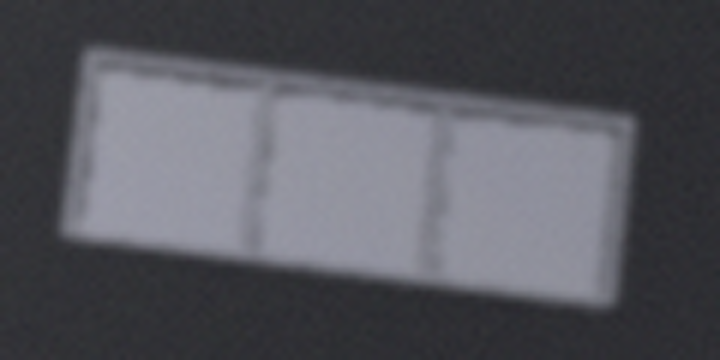

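The tray measures about 270 × 93 mm, which matches its given size. Its centre is (0.608, -0.216) and its yaw about -0.133. Next I go above the crucible with the jaws along tray x.

```bash
cat >> h.py <<'E'
def go(x,y,z,yaw=-.133):
    o=r.get_obs(); R=cv2.Rodrigues(o["orientation"])[0]
    T=np.array([[-np.sin(yaw),np.cos(yaw),0],[np.cos(yaw),np.sin(yaw),0],[0,0,-1]])
    # columns: x=( -y2,y1 ), y=(cos,sin), z down
    T=np.array([[-np.sin(yaw),np.cos(yaw),0],[np.cos(yaw),np.sin(yaw),0],[0,0,-1.]])
    print("shift",(R.T@(np.array([x,y,z])-o["tcp_pos"])*1000).round(1),"turn",cv2.Rodrigues(R.T@T)[0].ravel().round(3))
E
python3 - <<'E'
from h import *
go(.437,.062,.16)
E
```

```text
shift [-382.6 -454.4   71.2] turn [-1.000e-03  1.000e-03  1.323e+00]
```

Call:
{"fn": "play_rows", "kwargs": {
  "deltas": [
    [85,[-40,-45,0],[0,0,0.15]],
    [85,[-80,-90,0],[0,0,0.3]],
    [85,[-120,-135,0],[0,0,0.45]],
    [85,[-160,-180,0],[0,0,0.6]],
    [85,[-200,-225,0],[0,0,0.75]],
    [85,[-240,-270,0],[0,0,0.9]],
    [85,[-280,-320,0],[0,0,1.05]],
    [85,[-320,-365,0],[0,0,1.2]]
  ]
}}

```text
clock: 1.1
tcp_pos: [0.4121, 0.1663, 0.231]
orientation: [2.237, 2.205, -0.002]
contact_force: [1.6, 0.6, -0.4]
grip_width: 0.085
```

```bash
python3 - <<'E'
from h import *
go(.437,.062,.10)
E
```

```text
shift [-103.8   26.5  131.1] turn [-0.001  0.001  0.118]
```

Call:
{"fn": "play_rows", "kwargs": {
  "deltas": [
    [85,[-50,13,0],[0,0,0.06]],
    [85,[-104,26,10],[0,0,0.118]],
    [85,[-104,26,50],[0,0,0.118]],
    [85,[-104,26,100],[0,0,0.118]],
    [85,[-104,26.5,131],[0,0,0.118]],
    [85,[-104,26.5,131],[0,0,0.118]]
  ]
}}

```text
clock: 1.85
tcp_pos: [0.4352, 0.0611, 0.0985]
orientation: [-2.364, -2.068, 0.01]
contact_force: [-0.3, -0.1, 0.0]
grip_width: 0.0849
```

```bash
python3 - <<'E'
from h import *
go(.437,.062,.01)
E
```

```text
shift [ 1.6  2.1 88.4] turn [-0.005  0.004 -0.   ]
```

Call:
{"fn": "play_rows", "kwargs": {
  "deltas": [
    [85,[1,2,30],[-0.005,0.004,0]],
    [85,[1.5,2,60],[-0.005,0.004,0]],
    [85,[1.5,2,80],[-0.005,0.004,0]],
    [85,[1.5,2,88],[-0.005,0.004,0]],
    [66,[1.5,2,88],[-0.005,0.004,0]],
    [60,[1.5,2,88],[-0.005,0.004,0]],
    [50,[1.5,2,88],[-0.005,0.004,0]],
    [50,[1.5,2,88],[-0.005,0.004,0]]
  ],
  "squeeze": 25
}}

```text
clock: 2.85
tcp_pos: [0.4377, 0.0622, 0.0118]
orientation: [2.364, 2.068, 0.003]
contact_force: [-1.5, -1.0, 7.2]
grip_width: 0.0596
```

```bash
python3 - <<'E'
from h import *
o=r.get_obs(); print(o["tcp_pos"],o["grip_width"],o["contact_force"])
p,d=r.grab_frame("side"); cv2.imwrite("pics/s1.png",cv2.resize(p[120:270,220:420,::-1],(800,600)))
go(.437,.062,.13)
E
```

```text
[0.43768453 0.06222246 0.01175366] 0.05957064455564385 [-1.4925046  -1.00407792  7.2365753 ]
shift [  -0.2   -0.5 -118.2] turn [ 0.002 -0.001 -0.   ]
```

View pics/s1.png

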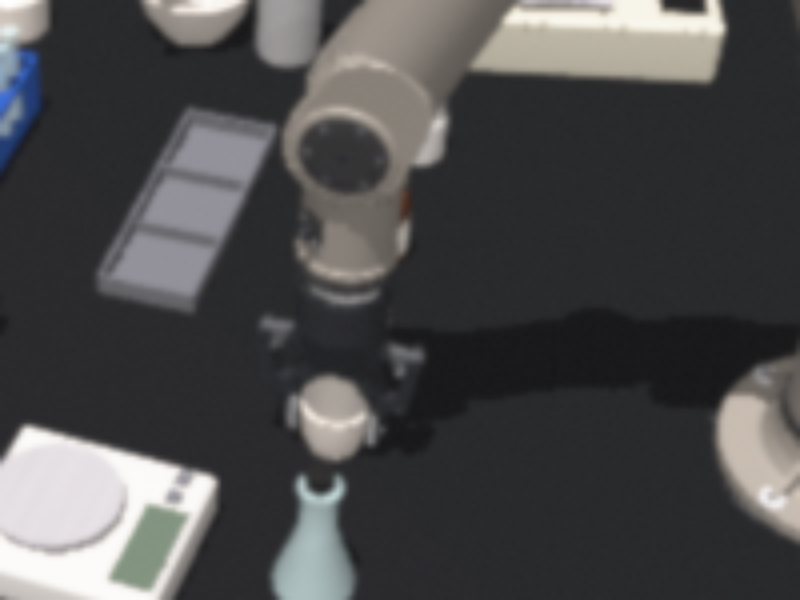

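The fingers hold the crucible near its rim, at 59.6 mm opening, and it is upright. Lift and carry it.

```bash
python3 - <<'E'
from h import *
go(.639,.207,.13)
E
```

```text
shift [ 170.4  180.5 -117.8] turn [ 0.002 -0.001 -0.   ]
```

Call:
{"fn": "play_rows", "kwargs": {
  "deltas": [
    [50,[0,0,-20],[0,0,0]],
    [50,[0,0,-60],[0,0,0]],
    [50,[0,0,-100],[0,0,0]],
    [50,[30,30,-118],[0,0,0]],
    [50,[75,80,-118],[0,0,0]],
    [50,[120,130,-118],[0,0,0]],
    [50,[160,170,-118],[0,0,0]],
    [50,[171,181,-118],[0,0,0]]
  ]
}}

```text
clock: 3.9
tcp_pos: [0.6419, 0.2112, 0.1308]
orientation: [2.36, 2.072, 0.007]
contact_force: [-1.0, 0.1, -0.8]
grip_width: 0.059
```

```bash
python3 - <<'E'
from h import *
go(.639,.207,.068)
print(r.get_obs()["contact_force"])
p,d=r.grab_frame("top"); cv2.imwrite("pics/t1.png",cv2.resize(p[100:250,130:330,::-1],(800,600)))
E
```

```text
shift [-4.7 -2.5 62.7] turn [ 0.004 -0.002  0.003]
[-1.04944632  0.13559077 -0.79397982]
```

Call:
{"fn": "play_rows", "kwargs": {
  "deltas": [
    [50,[-4,-2.5,10],[0.004,-0.002,0.003]],
    [50,[-5,-2.5,30],[0.004,-0.002,0.003]],
    [50,[-5,-2.5,45],[0.004,-0.002,0.003]],
    [50,[-5,-2.5,54],[0.004,-0.002,0.003]],
    [50,[-5,-2.5,58],[0.004,-0.002,0.003]],
    [50,[-5,-2.5,61],[0.004,-0.002,0.003]],
    [50,[-5,-2.5,61],[0.004,-0.002,0.003]]
  ]
}}

```text
clock: 4.82
tcp_pos: [0.6398, 0.2072, 0.0698]
orientation: [2.364, 2.069, 0.002]
contact_force: [0.7, -0.7, -0.3]
grip_width: 0.059
```

```bash
python3 - <<'E'
from h import *
go(.639,.207,.067)
E
```

```text
shift [-0.3 -0.7  2.8] turn [ 0.001 -0.001  0.001]
```

Call:
{"fn": "play_rows", "kwargs": {
  "deltas": [
    [50,[0,-0.5,1],[0,0,0]],
    [50,[0,-0.5,2],[0,0,0]],
    [50,[0,-0.5,3],[0,0,0]],
    [50,[0,-0.5,3],[0,0,0]]
  ]
}}

```text
clock: 5.32
tcp_pos: [0.6395, 0.2074, 0.0679]
orientation: [-2.364, -2.069, -0.003]
contact_force: [-3.2, -0.6, 6.0]
grip_width: 0.059
```

Contact with the pan, 6 N. Release, retreat and head for the lid.

Call:
{"fn": "play_rows", "kwargs": {
  "deltas": [
    [63,[0,0,0],[0,0,0]],
    [70,[0,0,0],[0,0,0]],
    [80,[0,0,-2],[0,0,0]],
    [85,[0,0,-15],[0,0,0]],
    [85,[0,0,-50],[0,0,0]],
    [85,[0,0,-90],[0,0,0]],
    [85,[0,0,-110],[0,0,0]],
    [85,[0,0,-110],[0,0,0]]
  ]
}}

```text
clock: 6.32
tcp_pos: [0.6402, 0.2075, 0.1795]
orientation: [2.363, 2.069, 0.007]
contact_force: [-0.6, 0.2, 0.0]
grip_width: 0.0848
```

```bash
python3 - <<'E'
from h import *
go(.4124,.366,.178)
go(.4124,.366,.06)
E
```

```text
shift [ 127.  -246.8    1. ] turn [ 0.004 -0.003  0.   ]
shift [ 126.6 -247.2  119. ] turn [ 0.004 -0.003  0.   ]
```

Call:
{"fn": "play_rows", "kwargs": {
  "deltas": [
    [60,[25,-45,0],[0,0,0]],
    [45,[50,-95,0],[0,0,0]],
    [45,[75,-145,0],[0.004,-0.003,0]],
    [45,[100,-195,0],[0.004,-0.003,0]],
    [45,[122,-240,10],[0.004,-0.003,0]],
    [45,[127,-247,50],[0.004,-0.003,0]],
    [45,[127,-247,100],[0.004,-0.003,0]],
    [45,[127,-247,119],[0.004,-0.003,0]]
  ]
}}

```text
clock: 7.32
tcp_pos: [0.4103, 0.3644, 0.0564]
orientation: [2.363, 2.07, -0.011]
contact_force: [0.2, 0.8, 0.5]
grip_width: 0.0454
```

```bash
python3 - <<'E'
from h import *
go(.4124,.366,.009)
p,d=r.grab_frame("top"); p=np.ascontiguousarray(p[...,::-1]); np.save("t2.npy",d)
P=pts("top",d); s=P.reshape(-1,3); m=(abs(s[:,0]-.639)<.06)&(abs(s[:,1]-.207)<.06)&(s[:,2]>.085); s=s[m]; print("cruc depth",len(s),s.mean(0),s.min(0),s.max(0))
q,d=r.grab_frame("side"); q=q[...,::-1]
a=cv2.resize(p[140:215,170:245],(400,400),interpolation=2); b=cv2.resize(q[205:345,220:360],(400,400),interpolation=2)
cv2.imwrite("pics/c4.png",np.hstack([a,b]))
E
```

```text
shift [ 2.1  2.1 47.4] turn [-0.004  0.005  0.001]
cruc depth 152 [0.63962197 0.20877698 0.10030477] [0.60835011 0.178546   0.08512641] [0.66623132 0.23789767 0.11207795]
```

View pics/c4.png

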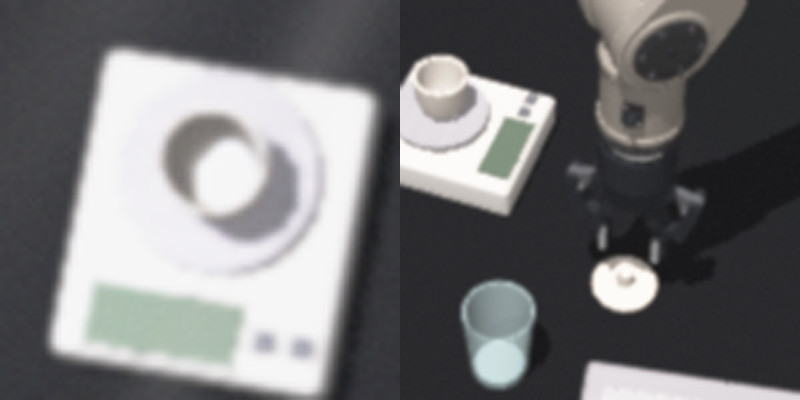

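The crucible stands upright near the pan's centre (depth bounds give 0.638, 0.208), and the lid's knob is between the fingers. Lower and grip.

Call:
{"fn": "play_rows", "kwargs": {
  "deltas": [
    [45,[2,2,20],[-0.004,0.005,0]],
    [45,[2,2,40],[-0.004,0.005,0]],
    [45,[2,2,46],[-0.004,0.005,0]],
    [30,[2,2,46.5],[-0.004,0.005,0]],
    [22,[2,2,46.5],[-0.004,0.005,0]],
    [12,[2,2,46.5],[-0.004,0.005,0]],
    [10,[2,2,46.5],[-0.004,0.005,0]],
    [10,[2,2,46.5],[-0.004,0.005,0]]
  ]
}}

```text
clock: 8.43
tcp_pos: [0.4142, 0.3667, 0.0123]
orientation: [2.364, 2.069, 0.005]
contact_force: [-0.6, -0.0, 7.3]
grip_width: 0.0166
```

```bash
python3 - <<'E'
from h import *
print("rim px",cast("top",(210.3,170.8),.106))
go(.4124,.366,.2)
E
```

```text
rim px [0.63405638 0.20265543 0.106     ]
shift [  -0.6   -1.3 -187.7] turn [ 0.002 -0.002 -0.   ]
```

Call:
{"fn": "play_rows", "kwargs": {
  "deltas": [
    [10,[0,0,-10],[0,0,0]],
    [10,[0,0,-40],[0,0,0]],
    [10,[0,0,-90],[0,0,0]],
    [10,[0,0,-130],[0,0,0]],
    [10,[0,0,-160],[0,0,0]],
    [10,[0,0,-160],[0,0,0]]
  ]
}}

```text
clock: 9.18
tcp_pos: [0.415, 0.3675, 0.1752]
orientation: [-2.363, -2.068, -0.013]
contact_force: [-0.3, -1.0, 0.3]
grip_width: 0.0166
```

```bash
python3 - <<'E'
from h import *
o=r.get_obs(); print(o["contact_force"],o["grip_width"],o["tcp_pos"])
q,d=r.grab_frame("side"); c=proj("side",o["tcp_pos"]).astype(int); print(c); q=q[...,::-1]
p,_=r.grab_frame("top"); k=proj("top",o["tcp_pos"]).astype(int); print(k)
cv2.imwrite("pics/c5.png",np.hstack([cv2.resize(q[c[1]-50:c[1]+50,c[0]-50:c[0]+50],(400,400),interpolation=2),cv2.resize(p[k[1]-40:k[1]+40,k[0]-40:k[0]+40,::-1],(400,400),interpolation=2)]))
go(.638,.207,.17)
E
```

```text
[-0.27917452 -1.03597815  0.26793401] 0.016558913773070203 [0.41504009 0.36748241 0.17518426]
[300 265]
[142 249]
shift [-128.2  243.7    2.4] turn [ 0.002 -0.002  0.   ]
```

View pics/c5.png

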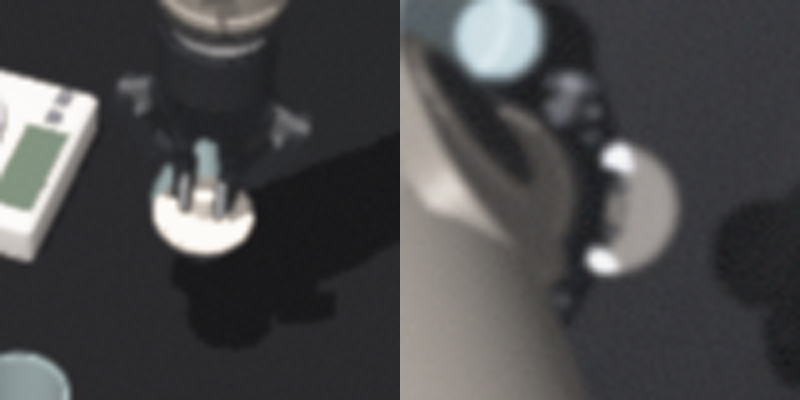

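```bash
python3 - <<'E'
from h import *
print(cast("top",(142-40+280/5,249-40+208/5),.168), proj("side",(.415,.3675,.168)), proj("side",(.415,.3725,.168)))
E
```

```text
[0.41166102 0.32891658 0.168     ] [300.15524811 267.50100756] [299.92089914 268.90654351]
```

Call:
{"fn": "play_rows", "kwargs": {
  "deltas": [
    [10,[-20,35,0],[0,0,0]],
    [10,[-45,85,0],[0,0,0]],
    [10,[-70,135,0],[0.002,-0.002,0]],
    [10,[-95,185,0],[0.002,-0.002,0]],
    [10,[-115,225,0],[0.002,-0.002,0]],
    [10,[-127,243,10],[0.002,-0.002,0]],
    [10,[-128,245,30],[0.002,-0.002,0]],
    [10,[-128,245,35],[0.002,-0.002,0]]
  ]
}}

```text
clock: 10.28
tcp_pos: [0.6368, 0.2077, 0.1341]
orientation: [-2.361, -2.068, 0.008]
contact_force: [-0.7, 0.1, 0.1]
grip_width: 0.0166
```

```bash
python3 - <<'E'
from h import *
go(.6395,.2074,.118)
E
```

```text
shift [ 0.1  2.8 16. ] turn [-0.006  0.002  0.001]
```

Call:
{"fn": "play_rows", "kwargs": {
  "deltas": [
    [10,[0,2.8,3],[-0.006,0.002,0.001]],
    [10,[0,2.8,6],[-0.006,0.002,0.001]],
    [10,[0,2.8,9],[-0.006,0.002,0.001]],
    [10,[0,2.8,11],[-0.006,0.002,0.001]],
    [10,[0,2.8,13],[-0.006,0.002,0.001]],
    [10,[0,2.8,14],[-0.006,0.002,0.001]]
  ]
}}

```text
clock: 11.02
tcp_pos: [0.6395, 0.2072, 0.12]
orientation: [2.364, 2.069, 0.001]
contact_force: [0.2, 0.8, -1.0]
grip_width: 0.0167
```

```bash
python3 - <<'E'
from h import *
go(.6395,.2074,.118)
q,d=r.grab_frame("side"); c=proj("side",[.64,.207,.106]).astype(int)
p,_=r.grab_frame("top"); k=proj("top",[.64,.207,.106]).astype(int); print(k,c)
cv2.imwrite("pics/c6.png",np.hstack([cv2.resize(q[c[1]-40:c[1]+40,c[0]-40:c[0]+40,::-1],(400,400),interpolation=2),cv2.resize(p[k[1]-40:k[1]+40,k[0]-40:k[0]+40,::-1],(400,400),interpolation=2)]))
E
```

```text
shift [ 0.2 -0.   2. ] turn [ 0.001 -0.    -0.   ]
[208 168] [233 231]
```

View pics/c6.png

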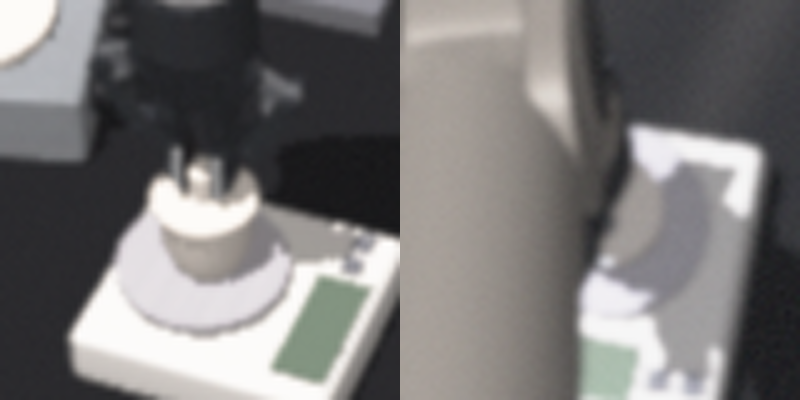

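The side crop shows the lid just above the rim and sitting centrally on the cup. Lower it the last millimetres and release.

Call:
{"fn": "play_rows", "kwargs": {
  "deltas": [
    [10,[0,0,1],[0,0,0]],
    [10,[0,0,2],[0,0,0]],
    [10,[0,0,2.8],[0,0,0]],
    [10,[0,0,2.8],[0,0,0]]
  ]
}}

```text
clock: 11.62
tcp_pos: [0.6399, 0.2073, 0.1186]
orientation: [-2.364, -2.068, -0.003]
contact_force: [-4.1, -0.7, 8.5]
grip_width: 0.017
```

Call:
{"fn": "play_rows", "kwargs": {
  "deltas": [
    [19,[0,0,0.5],[0,0,0]],
    [24,[0,0,0],[0,0,0]],
    [34,[0,0,-1],[0,0,0]],
    [40,[0,0,-10],[0,0,0]],
    [45,[0,0,-40],[0,0,0]],
    [60,[0,0,-85],[0,0,0]],
    [60,[0,0,-110],[0,0,0]],
    [60,[0,0,-110],[0,0,0]]
  ]
}}

```text
clock: 12.62
tcp_pos: [0.6412, 0.2073, 0.2316]
orientation: [2.364, 2.067, 0.01]
contact_force: [0.7, -0.0, -0.5]
grip_width: 0.0599
```

```bash
python3 - <<'E'
from h import *
go(.432,.2155,.23)
E
```

```text
shift [ -19.8 -208.5    0.4] turn [ 0.005 -0.004 -0.   ]
```

Call:
{"fn": "play_rows", "kwargs": {
  "deltas": [
    [60,[-3,-40,0],[0,0,0]],
    [60,[-7,-90,0],[0,0,0]],
    [60,[-12,-140,0],[0.005,-0.004,0]],
    [60,[-16,-185,0],[0.005,-0.004,0]],
    [60,[-18,-207,0],[0.005,-0.004,0]],
    [60,[-18,-207.5,30],[0.005,-0.004,0]],
    [60,[-18,-207.5,70],[0.005,-0.004,0]],
    [60,[-18,-207.5,75],[0.005,-0.004,0]]
  ]
}}

```text
clock: 13.62
tcp_pos: [0.4315, 0.216, 0.153]
orientation: [2.364, 2.068, -0.009]
contact_force: [0.0, 0.1, 0.3]
grip_width: 0.0603
```

```bash
python3 - <<'E'
from h import *
go(.433,.2175,.069)
q,d=r.grab_frame("side"); c=proj("side",[.433,.2175,.1]).astype(int)
P=pts("top",r.grab_frame("top")[1]).reshape(-1,3); s=P[(abs(P[:,0]-.639)<.05)&(abs(P[:,1]-.207)<.05)&(P[:,2]>.098)]; print("lid",len(s),s.mean(0),s.min(0),s.max(0))
q=q[...,::-1]; cv2.imwrite("pics/c7.png",np.hstack([cv2.resize(q[c[1]-50:c[1]+50,c[0]-50:c[0]+50],(400,400),interpolation=2),cv2.resize(q[190:290,190:290],(400,400),interpolation=2)]))
E
```

```text
shift [ 2.1  1.6 84. ] turn [-0.004  0.005 -0.001]
lid 435 [0.63754295 0.20754887 0.1120581 ] [0.60508083 0.17467081 0.10084397] [0.67014356 0.23980153 0.13662269]
```

View pics/c7.png

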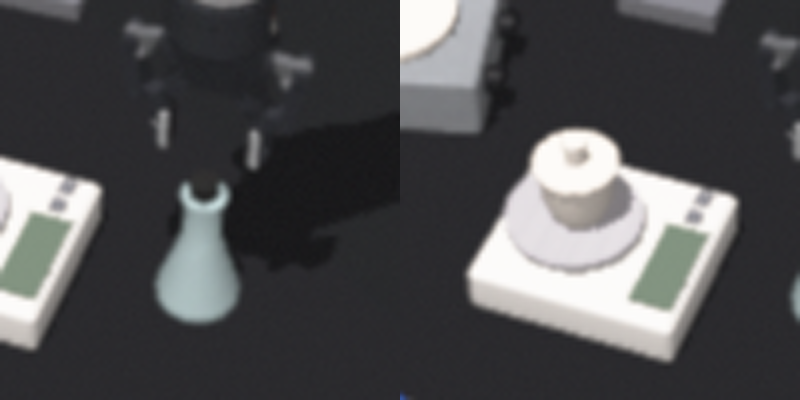

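The lid sits on the crucible: depth bounds agree to about 1 mm with the earlier rim bounds. The flask is between the fingers.

Call:
{"fn": "play_rows", "kwargs": {
  "deltas": [
    [60,[2,1.5,25],[-0.004,0.005,0]],
    [60,[2,1.5,55],[-0.004,0.005,0]],
    [60,[2,1.5,78],[-0.004,0.005,0]],
    [60,[2,1.5,84],[-0.004,0.005,0]],
    [40,[2,1.5,84],[-0.004,0.005,0]],
    [30,[2,1.5,84],[-0.004,0.005,0]],
    [20,[2,1.5,84],[-0.004,0.005,0]],
    [20,[2,1.5,84],[-0.004,0.005,0]]
  ],
  "squeeze": 30
}}

```text
clock: 14.72
tcp_pos: [0.4357, 0.2192, 0.0723]
orientation: [2.365, 2.068, 0.011]
contact_force: [-2.0, 0.3, 7.8]
grip_width: 0.0312
```

Call:
{"fn": "play_rows", "kwargs": {
  "deltas": [
    [20,[0,0,-10],[0,0,0]],
    [20,[0,0,-40],[0,0,0]],
    [20,[0,0,-90],[0,0,0]],
    [20,[0,0,-130],[0,0,0]],
    [20,[0,0,-150],[0,0,0]],
    [20,[0,0,-150],[0,0,0]]
  ]
}}

```text
clock: 15.48
tcp_pos: [0.4358, 0.219, 0.2241]
orientation: [-2.365, -2.068, -0.017]
contact_force: [-0.2, -0.5, -1.9]
grip_width: 0.0318
```

```bash
python3 - <<'E'
from h import *
print(r.get_obs()["contact_force"])
go(.608,-.216,.2)
q,d=r.grab_frame("side"); c=proj("side",[.433,.2175,.2]).astype(int)
cv2.imwrite("pics/c8.png",cv2.resize(q[c[1]-50:c[1]+70,c[0]-60:c[0]+60,::-1],(480,480),interpolation=2))
E
```

```text
[-0.22257811 -0.53584264 -1.88859357]
shift [-408.4  228.5   22.2] turn [ 0.007 -0.009 -0.001]
```

View pics/c8.png

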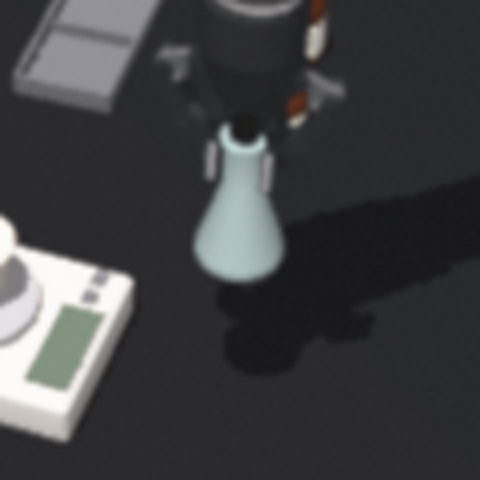

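Call:
{"fn": "play_rows", "kwargs": {
  "deltas": [
    [20,[-25,15,0],[0,0,0]],
    [20,[-70,40,0],[0,0,0]],
    [20,[-125,70,0],[0.007,-0.009,0]],
    [20,[-180,100,0],[0.007,-0.009,0]],
    [20,[-235,130,0],[0.007,-0.009,0]],
    [20,[-290,160,5],[0.007,-0.009,0]],
    [20,[-340,190,10],[0.007,-0.009,0]],
    [20,[-380,212,20],[0.007,-0.009,0]]
  ]
}}

```text
clock: 16.52
tcp_pos: [0.5944, -0.1888, 0.1997]
orientation: [-2.366, -2.066, 0.008]
contact_force: [0.8, 0.6, -0.7]
grip_width: 0.0314
```

Call:
{"fn": "play_rows", "kwargs": {
  "deltas": [
    [20,[-15,8,0],[0,0,0]],
    [20,[-25,14,5],[0,0,0]],
    [20,[-25,14,10],[0,0,0]],
    [20,[-25,14,10],[0,0,0]]
  ]
}}

```text
clock: 17.02
tcp_pos: [0.6046, -0.2134, 0.189]
orientation: [-2.363, -2.067, 0.008]
contact_force: [-0.1, 0.6, -1.4]
grip_width: 0.0316
```

```bash
python3 - <<'E'
from h import *
go(.608,-.216,.077)
E
```

```text
shift [ -1.9   4.2 112. ] turn [-0.005  0.002 -0.   ]
```

Call:
{"fn": "play_rows", "kwargs": {
  "deltas": [
    [20,[0,6,30],[-0.005,0.002,0]],
    [20,[0,6,65],[-0.005,0.002,0]],
    [20,[0,6,90],[-0.005,0.002,0]],
    [20,[0,6,102],[-0.005,0.002,0]],
    [20,[0,6,106],[-0.005,0.002,0]],
    [20,[0,6,109],[-0.005,0.002,0]],
    [20,[0,6,111],[-0.005,0.002,0]],
    [20,[0,6,111],[-0.005,0.002,0]]
  ]
}}

```text
clock: 18.02
tcp_pos: [0.6102, -0.2145, 0.0784]
orientation: [2.364, 2.068, 0.001]
contact_force: [0.6, -0.4, -1.2]
grip_width: 0.0316
```

```bash
python3 - <<'E'
from h import *
go(.610,-.214,.075)
q,d=r.grab_frame("side"); c=proj("side",[.608,-.216,.05]).astype(int)
cv2.imwrite("pics/c9.png",cv2.resize(q[c[1]-50:c[1]+50,c[0]-60:c[0]+60,::-1],(600,500),interpolation=2))
E
```

```text
shift [ 0.5 -0.3  3.4] turn [ 0.001  0.    -0.   ]
```

View pics/c9.png

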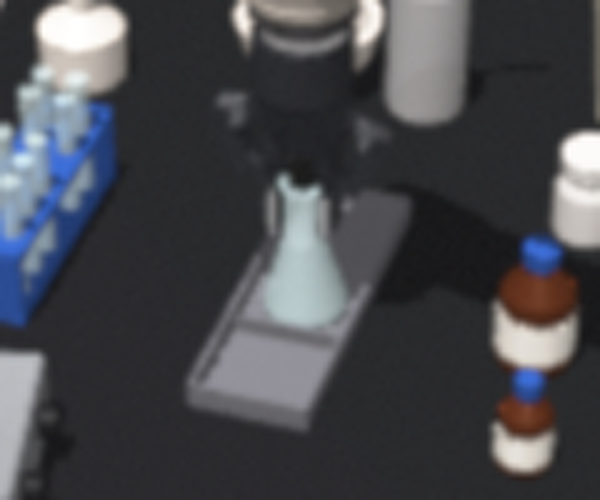

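The flask is inside the middle compartment, just above the floor. Set it down.

Call:
{"fn": "play_rows", "kwargs": {
  "deltas": [
    [20,[0,0,1],[0,0,0]],
    [20,[0,0,2],[0,0,0]],
    [20,[0,0,3],[0,0,0]],
    [20,[0,0,3.5],[0,0,0]],
    [20,[0,0,3.5],[0,0,0]]
  ]
}}

```text
clock: 18.7
tcp_pos: [0.6107, -0.2154, 0.0766]
orientation: [2.364, 2.066, 0.002]
contact_force: [-2.8, 1.3, 11.6]
grip_width: 0.0317
```

Call:
{"fn": "play_rows", "kwargs": {
  "deltas": [
    [34,[0,0,0],[0,0,0]],
    [42,[0,0,0],[0,0,0]],
    [60,[0,0,0],[0,0,0]],
    [75,[0,0,-15],[0,0,0]],
    [75,[0,0,-50],[0,0,0]],
    [75,[0,0,-90],[0,0,0]],
    [75,[0,0,-120],[0,0,0]],
    [75,[0,0,-120],[0,0,0]]
  ]
}}

```text
clock: 19.7
tcp_pos: [0.612, -0.2163, 0.2002]
orientation: [2.36, 2.063, 0.007]
contact_force: [0.4, -0.6, 0.7]
grip_width: 0.0753
```

```bash
python3 - <<'E'
from h import *
go(.406,-.354,.12)
E
```

```text
shift [-163.9 -186.4   78.8] turn [ 0.008  0.001 -0.001]
```

Call:
{"fn": "play_rows", "kwargs": {
  "deltas": [
    [75,[-30,-35,0],[0,0,0]],
    [75,[-65,-75,0],[0,0,0]],
    [75,[-105,-118,0],[0.008,0.001,0]],
    [75,[-140,-158,0],[0.008,0.001,0]],
    [75,[-162,-184,0],[0.008,0.001,0]],
    [75,[-164,-186,30],[0.008,0.001,0]],
    [75,[-164,-186,70],[0.008,0.001,0]],
    [75,[-164,-186,79],[0.008,0.001,0]]
  ]
}}

```text
clock: 20.7
tcp_pos: [0.4047, -0.3529, 0.1177]
orientation: [-2.362, -2.064, 0.002]
contact_force: [-0.2, 0.3, -0.3]
grip_width: 0.0746
```

```bash
python3 - <<'E'
from h import *
go(.406,-.3545,.047)
P=pts("top",r.grab_frame("top")[1]).reshape(-1,3); s=P[(abs(P[:,0]-.608)<.04)&(abs(P[:,1]+.216)<.04)&(P[:,2]>.112)]; print("flask top",len(s),s.mean(0),s.min(0),s.max(0))
q,d=r.grab_frame("side"); q=q[...,::-1]; c=proj("side",[.406,-.354,.08]).astype(int); k=proj("side",[.608,-.216,.05]).astype(int)
cv2.imwrite("pics/c10.png",np.hstack([cv2.resize(q[a[1]-35:a[1]+35,a[0]-35:a[0]+35],(400,400),interpolation=2) for a in(c,k)]))
E
```

```text
shift [-1.6  1.8 70.7] turn [-0.004 -0.002 -0.002]
flask top 111 [ 0.60502598 -0.21339495  0.12280534] [ 0.59003167 -0.22991476  0.11220491] [ 0.62127427 -0.19857291  0.1359449 ]
```

View pics/c10.png

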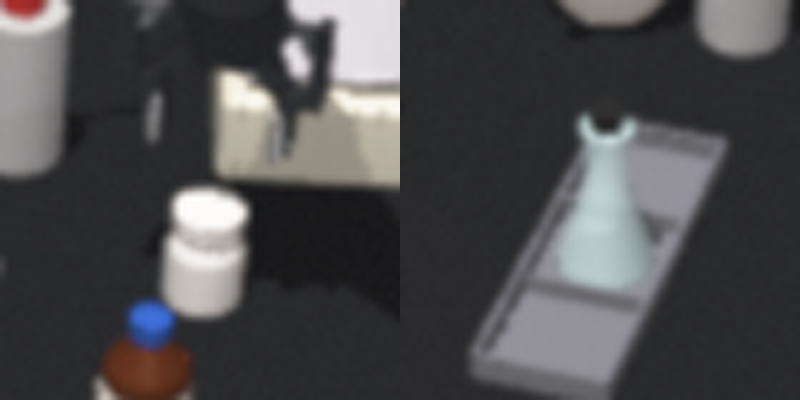

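The flask stands upright in the middle compartment, with the stopper at about (0.606, -0.214). The fingers straddle the jar's cap.

Call:
{"fn": "play_rows", "kwargs": {
  "deltas": [
    [75,[-1.5,1.5,25],[-0.004,-0.002,0]],
    [75,[-1.5,1.5,50],[-0.004,-0.002,0]],
    [75,[-1.5,1.5,67],[-0.004,-0.002,0]],
    [75,[-1.5,1.5,71],[-0.004,-0.002,0]],
    [58,[-1.5,1.5,71],[-0.004,-0.002,0]],
    [50,[-1.5,1.5,71],[-0.004,-0.002,0]],
    [40,[-1.5,1.5,71],[-0.004,-0.002,0]],
    [40,[-1.5,1.5,71],[-0.004,-0.002,0]]
  ]
}}

```text
clock: 21.8
tcp_pos: [0.4072, -0.356, 0.0493]
orientation: [2.363, 2.064, 0.001]
contact_force: [-2.5, 1.1, 5.8]
grip_width: 0.0475
```

Call:
{"fn": "play_rows", "kwargs": {
  "deltas": [
    [40,[0,0,-10],[0,0,0]],
    [40,[0,0,-40],[0,0,0]],
    [40,[0,0,-90],[0,0,0]],
    [40,[0,0,-130],[0,0,0]],
    [40,[0,0,-170],[0,0,0]],
    [40,[0,0,-170],[0,0,0]]
  ]
}}

```text
clock: 22.55
tcp_pos: [0.408, -0.3569, 0.2226]
orientation: [2.359, 2.06, 0.005]
contact_force: [0.1, -0.3, -1.8]
grip_width: 0.0471
```

```bash
python3 - <<'E'
from h import *
go(.6196,-.1275,.22)
E
```

```text
shift [255.8 178.7   3.4] turn [ 0.01   0.004 -0.002]
```

Call:
{"fn": "play_rows", "kwargs": {
  "deltas": [
    [40,[20,14,0],[0,0,0]],
    [40,[60,42,0],[0,0,0]],
    [40,[105,73,0],[0.01,0.004,0]],
    [40,[150,105,0],[0.01,0.004,0]],
    [40,[195,136,0],[0.01,0.004,0]],
    [40,[230,161,0],[0.01,0.004,0]],
    [40,[250,176,0],[0.01,0.004,0]],
    [40,[257,179,0],[0.01,0.004,0]]
  ]
}}

```text
clock: 23.55
tcp_pos: [0.6201, -0.1256, 0.2226]
orientation: [-2.364, -2.067, 0.002]
contact_force: [-1.1, 0.3, -1.2]
grip_width: 0.0473
```

Call:
{"fn": "play_rows", "kwargs": {
  "deltas": [
    [40,[0,1,20],[0,0,0]],
    [40,[0,1,60],[0,0,0]],
    [40,[0,1,100],[0,0,0]],
    [40,[0,1,120],[0,0,0]],
    [40,[0,1,130],[0,0,0]],
    [40,[0,1,130],[0,0,0]]
  ]
}}

```text
clock: 24.3
tcp_pos: [0.6208, -0.1264, 0.0927]
orientation: [-2.365, -2.067, 0.002]
contact_force: [-0.9, 0.2, 0.5]
grip_width: 0.0474
```

```bash
python3 - <<'E'
from h import *
go(.620,-.128,.053)
E
```

```text
shift [-1.7 -0.5 39.7] turn [-0.002  0.001 -0.001]
```

Call:
{"fn": "play_rows", "kwargs": {
  "deltas": [
    [40,[-1.5,0,15],[-0.002,0.001,0]],
    [40,[-1.5,0,27],[-0.002,0.001,0]],
    [40,[-1.5,0,33],[-0.002,0.001,0]],
    [40,[-1.5,0,36],[-0.002,0.001,0]],
    [40,[-1.5,0,38],[-0.002,0.001,0]],
    [40,[-1.5,0,39.5],[-0.002,0.001,0]],
    [40,[-1.5,0,40.5],[-0.002,0.001,0]],
    [40,[-1.5,0,40.5],[-0.002,0.001,0]]
  ]
}}

```text
clock: 25.3
tcp_pos: [0.6208, -0.1281, 0.0534]
orientation: [2.366, 2.067, 0.002]
contact_force: [-2.3, 0.9, 7.0]
grip_width: 0.0473
```

Contact. Release, then on to the larger bottle's cap at about (0.429, -0.191).

Call:
{"fn": "play_rows", "kwargs": {
  "deltas": [
    [50,[0,0,0],[0,0,0]],
    [58,[0,0,0],[0,0,0]],
    [68,[0,0,0],[0,0,0]],
    [70,[0,0,-15],[0,0,0]],
    [70,[0,0,-60],[0,0,0]],
    [70,[0,0,-110],[0,0,0]],
    [60,[0,0,-147],[0,0,0]],
    [60,[0,0,-147],[0,0,0]]
  ]
}}

```text
clock: 26.3
tcp_pos: [0.6226, -0.1292, 0.2047]
orientation: [2.362, 2.063, 0.01]
contact_force: [-0.3, -0.2, -0.2]
grip_width: 0.0598
```

```bash
python3 - <<'E'
from h import *
go(.430,-.191,.14)
E
```

```text
shift [ -87.3 -183.1   63.1] turn [ 0.008 -0.001 -0.002]
```

Call:
{"fn": "play_rows", "kwargs": {
  "deltas": [
    [60,[-20,-40,0],[0,0,0]],
    [60,[-43,-90,0],[0,0,0]],
    [60,[-65,-140,0],[0.008,-0.001,0]],
    [60,[-83,-175,0],[0.008,-0.001,0]],
    [60,[-87,-182,20],[0.008,-0.001,0]],
    [60,[-87,-183,50],[0.008,-0.001,0]],
    [60,[-87,-183,63],[0.008,-0.001,0]],
    [60,[-87,-183,63],[0.008,-0.001,0]]
  ]
}}

```text
clock: 27.3
tcp_pos: [0.4295, -0.1906, 0.1395]
orientation: [-2.365, -2.065, 0.002]
contact_force: [-0.4, -0.1, 0.8]
grip_width: 0.0598
```

```bash
python3 - <<'E'
from h import *
go(.430,-.191,.083)
P=pts("top",r.grab_frame("top")[1]).reshape(-1,3); s=P[(abs(P[:,0]-.62)<.04)&(abs(P[:,1]+.128)<.04)&(P[:,2]>.06)]; print("jar top",len(s),s.mean(0),s.min(0),s.max(0))
q,d=r.grab_frame("side"); q=q[...,::-1]; c=proj("side",[.43,-.191,.1]).astype(int); k=proj("side",[.61,-.17,.05]).astype(int)
cv2.imwrite("pics/c11.png",np.hstack([cv2.resize(q[a[1]-35:a[1]+35,a[0]-35:a[0]+35],(400,400),interpolation=2) for a in(c,k)]))
E
```

```text
shift [-0.3  0.7 56.5] turn [-0.002  0.    -0.002]
jar top 233 [ 0.61650653 -0.12655582  0.0774248 ] [ 0.5933102  -0.14827641  0.06289868] [ 0.64008581 -0.10305488  0.0854707 ]
```

View pics/c11.png

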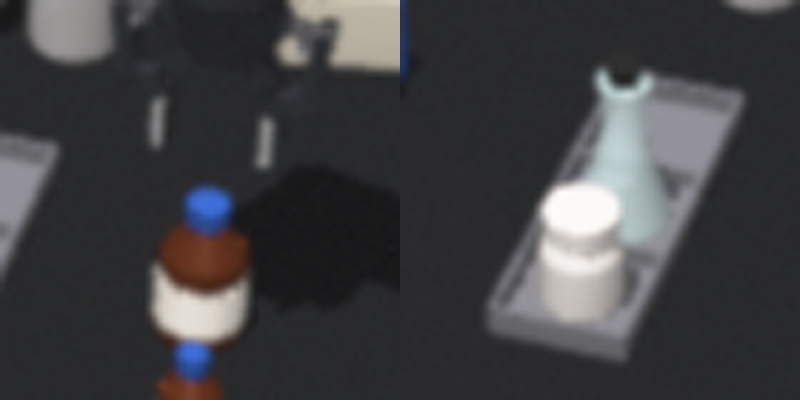

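The jar is upright in the left compartment, and the fingers straddle the bottle's cap.

Call:
{"fn": "play_rows", "kwargs": {
  "deltas": [
    [60,[0,0.7,20],[-0.002,0,0]],
    [60,[0,0.7,42],[-0.002,0,0]],
    [60,[0,0.7,54],[-0.002,0,0]],
    [50,[0,0.7,56],[-0.002,0,0]],
    [35,[0,0.7,56],[-0.002,0,0]],
    [25,[0,0.7,56],[-0.002,0,0]],
    [18,[0,0.7,56],[-0.002,0,0]],
    [18,[0,0.7,56],[-0.002,0,0]]
  ],
  "squeeze": 45
}}

```text
clock: 28.4
tcp_pos: [0.4316, -0.1913, 0.0854]
orientation: [2.365, 2.064, 0.004]
contact_force: [-1.6, 0.9, 5.7]
grip_width: 0.0253
```

Call:
{"fn": "play_rows", "kwargs": {
  "deltas": [
    [18,[0,0,-8],[0,0,0]],
    [18,[0,0,-30],[0,0,0]],
    [18,[0,0,-70],[0,0,0]],
    [18,[0,0,-110],[0,0,0]],
    [18,[0,0,-140],[0,0,0]],
    [18,[0,0,-140],[0,0,0]]
  ]
}}

```text
clock: 29.15
tcp_pos: [0.4324, -0.1917, 0.2275]
orientation: [2.362, 2.062, 0.01]
contact_force: [-0.3, -0.2, -2.9]
grip_width: 0.0254
```

```bash
python3 - <<'E'
from h import *
go(.597,-.302,.23)
q,d=r.grab_frame("side"); q=q[...,::-1]; a=proj("side",[.43,-.191,.2]).astype(int)
cv2.imwrite("pics/c12.png",cv2.resize(q[a[1]-35:a[1]+55,a[0]-45:a[0]+45],(450,450),interpolation=2))
E
```

```text
shift [-87.1 178.   -1.1] turn [ 0.009 -0.001 -0.002]
```

View pics/c12.png

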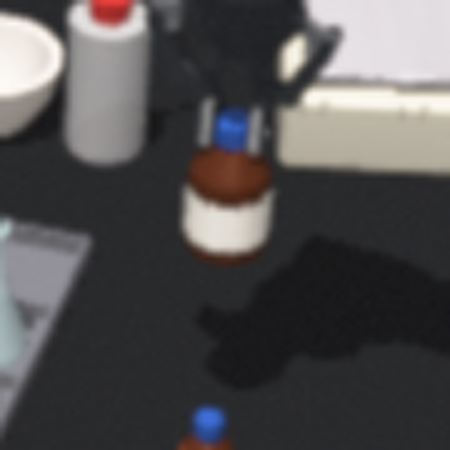

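Call:
{"fn": "play_rows", "kwargs": {
  "deltas": [
    [18,[-10,20,0],[0,0,0]],
    [18,[-30,60,0],[0,0,0]],
    [18,[-52,105,0],[0.009,-0.001,0]],
    [18,[-72,148,0],[0.009,-0.001,0]],
    [18,[-84,172,0],[0.009,-0.001,0]],
    [18,[-87,178,10],[0.009,-0.001,0]],
    [18,[-87,178,40],[0.009,-0.001,0]],
    [18,[-87,178,50],[0.009,-0.001,0]]
  ]
}}

```text
clock: 30.2
tcp_pos: [0.5941, -0.2996, 0.1735]
orientation: [-2.36, -2.061, 0.007]
contact_force: [0.5, 0.1, -2.9]
grip_width: 0.0255
```

```bash
python3 - <<'E'
from h import *
go(.597,-.302,.089)
E
```

```text
shift [-2.2  4.  84.4] turn [-0.009 -0.002 -0.002]
```

Call:
{"fn": "play_rows", "kwargs": {
  "deltas": [
    [18,[-2,4,20],[-0.009,-0.002,0]],
    [18,[-2,4,45],[-0.009,-0.002,0]],
    [18,[-2,4,65],[-0.009,-0.002,0]],
    [18,[-2,4,75],[-0.009,-0.002,0]],
    [18,[-2,4,79],[-0.009,-0.002,0]],
    [18,[-2,4,82],[-0.009,-0.002,0]],
    [18,[-2,4,84],[-0.009,-0.002,0]],
    [18,[-2,4,84],[-0.009,-0.002,0]]
  ]
}}

```text
clock: 31.2
tcp_pos: [0.5973, -0.302, 0.0898]
orientation: [2.366, 2.066, 0.001]
contact_force: [-0.8, 0.1, -2.4]
grip_width: 0.0254
```

Call:
{"fn": "play_rows", "kwargs": {
  "deltas": [
    [18,[0,0,1],[0,0,0]],
    [18,[0,0,2],[0,0,0]],
    [18,[0,0,2],[0,0,0]]
  ]
}}

```text
clock: 31.58
tcp_pos: [0.5974, -0.3027, 0.0895]
orientation: [2.366, 2.065, 0.002]
contact_force: [-3.6, 1.6, 9.6]
grip_width: 0.0256
```

Contact with the tray floor. Release, rise and back off.

Call:
{"fn": "play_rows", "kwargs": {
  "deltas": [
    [28,[0,0,0],[0,0,0]],
    [36,[0,0,0],[0,0,0]],
    [55,[0,0,-1],[0,0,0]],
    [60,[0,0,-15],[0,0,0]],
    [60,[0,0,-60],[0,0,0]],
    [60,[0,0,-110],[0,0,0]],
    [60,[0,0,-130],[0,0,0]],
    [60,[0,0,-130],[0,0,0]]
  ]
}}

```text
clock: 32.58
tcp_pos: [0.5979, -0.3031, 0.2214]
orientation: [2.364, 2.063, 0.005]
contact_force: [-0.2, 0.3, -0.9]
grip_width: 0.0599
```

Call:
{"fn": "play_rows", "kwargs": {
  "deltas": [
    [60,[20,-25,0],[0,0,0]],
    [60,[60,-60,0],[0,0,0]],
    [60,[100,-95,0],[0,0,0]],
    [60,[145,-130,0],[0,0,0]],
    [60,[185,-150,0],[0,0,0]],
    [60,[225,-160,0],[0,0,0]],
    [60,[240,-160,0],[0,0,0]],
    [60,[240,-160,0],[0,0,0]]
  ]
}}

```text
clock: 33.58
tcp_pos: [0.4717, -0.043, 0.2198]
orientation: [2.362, 2.066, 0.003]
contact_force: [-0.2, -0.9, -0.1]
grip_width: 0.0601
```

```bash
python3 - <<'E'
from h import *
p,d=r.grab_frame("top"); P=pts("top",d).reshape(-1,3)
for n,(x,y),z in (("lid",(.639,.207),.1),("jar",(.62,-.128),.066),("flask",(.61,-.215),.112),("bottle",(.597,-.302),.092)):
    s=P[(abs(P[:,0]-x)<.04)&(abs(P[:,1]-y)<.04)&(P[:,2]>z)]; print(n,len(s),s.mean(0).round(4),((s.min(0)+s.max(0))/2).round(4))
q,_=r.grab_frame("side")
cv2.imwrite("pics/c13.png",np.hstack([cv2.resize(q[100:340,190:350,::-1],(400,600),interpolation=2),cv2.resize(p[130:280,180:480,::-1],(400,200),interpolation=2).repeat(3,0)[:600]*0+0 if False else cv2.copyMakeBorder(cv2.resize(p[120:280,180:420,::-1],(400,267),interpolation=2),0,333,0,0,0)]))
E
```

```text
lid 434 [0.6376 0.2075 0.1121] [0.6378 0.2072 0.1192]
jar 230 [ 0.6166 -0.1266  0.0778] [ 0.6171 -0.126   0.0761]
flask 108 [ 0.6049 -0.2133  0.1234] [ 0.6058 -0.2143  0.1238]
bottle 83 [ 0.5934 -0.3003  0.1059] [ 0.5931 -0.3006  0.1029]
```

View pics/c13.png

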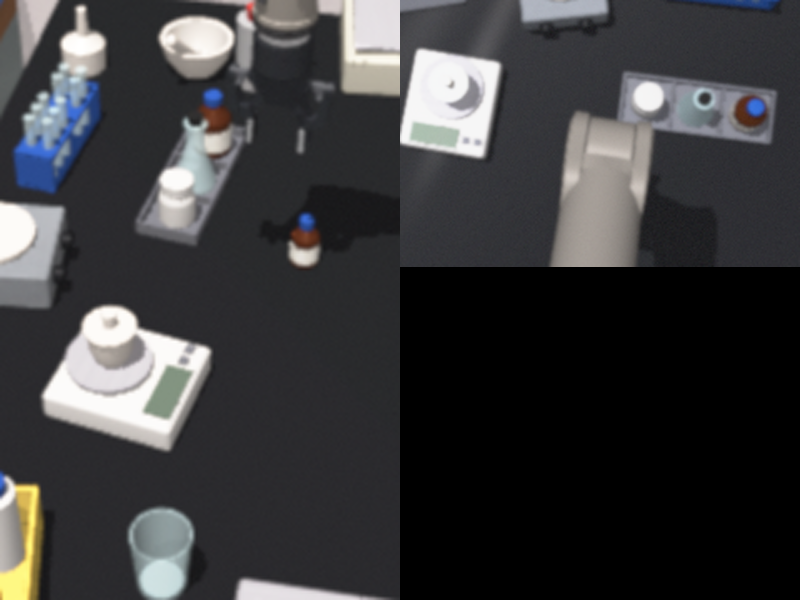

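The last pictures show everything in place, and the bystanders stand where they were. Handing in.

```bash
python3 -c "
from bench import r
print(r.hand_in())"
```

```text
the job is handed in; nothing more can be done
None
```

I laid out all five things, each lowered until the floor, pan or rim took the load before release. The job was handed in at about 34 s of the 136 s allowed. The hand-in gives no verdict, so the result rests on my own checks.

- **Crucible and lid:** The crucible stands on the pan; its measured rim and the pan centre agree to about 2 mm. The lid is flat on it, knob up. Its measured centre agrees with the rim measured before to about 1 mm.
- **Tray:** The last top view puts the jar's cap, the flask's stopper and the bottle's cap within about 5 mm of the left, middle and right compartment centres. All three look upright in the last pictures.
- **Bystanders:** I did not touch the small brown bottle, beaker or wash bottle. In the last pictures the small bottle and beaker stand where they were. The wash bottle is partly hidden behind the arm, and I did not measure the three again.
- **Disagreement:** Centres I picked by eye in the top view read 3–5 mm low in x and y against depth and the gripper position. I used depth and gripper positions for placing. This is well inside the tray tolerance, and the lid and crucible were compared by the same method.

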